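Empty the blank scuttle into the sorting tray

TASK

The narrow aluminium scuttle of maple blanks stands between the tall end boards of its wooden rack, where a hand fits only from straight above: lift it out, set it upright in the middle of the round cork mat with the blanks still in it, let go and take your hand clear. Then take it again in a way that lets you tip it well over, hold it low over the square wooden tray and pour all three blanks into the tray, and finally stand the empty scuttle upright in the middle of the cork mat again. Leave the other things on the bench where they are.

Things in the scene. Friction and masses are not known exactly. Their poses are not given: they have to be found in the camera images.
- scuttle_mid (a point): Scuttle: narrow open-topped aluminium pouring box, 150 mm long (x), 68 mm wide (y), 90 mm high, about 0.28 kg, walls 2.5 mm. Point at its centre, 45 mm above its underside; z up when upright, +x towards its pouring lip. Its outer sides are two flat parallel cheeks, 150 x 90 mm: grasp across them (68 mm). The blanks stand on the back half of its floor.
- scuttle_lip (a point): Middle of the scuttle's pouring lip, its front top edge: 73 mm ahead (x) and 45 mm above (z) its centre; same axes. The flat inner floor runs from the back panel to the scuttle's middle; from there a ramp panel rises straight to this lip, leaning 40 degrees from vertical: tipped 90 degrees towards +x, the ramp slopes 40 degrees down.
- blank_a_mid (a point): Short square maple turning blank, 18 x 18 x 57 mm, about 20 g, plain pale wood; the three are alike. They start standing on end inside the scuttle. Point at its centre; z along its length. Slides on the scuttle's metal with a friction coefficient of about 0.45 to 0.66.
- blank_b_mid (a point): Short square maple turning blank, 18 x 18 x 57 mm, about 20 g, plain pale wood; the three are alike. They start standing on end inside the scuttle. Point at its centre; z along its length. Slides on the scuttle's metal with a friction coefficient of about 0.45 to 0.66.
- blank_c_mid (a point): Short square maple turning blank, 18 x 18 x 57 mm, about 20 g, plain pale wood; the three are alike. They start standing on end inside the scuttle. Point at its centre; z along its length. Slides on the scuttle's metal with a friction coefficient of about 0.45 to 0.66.
- rack_floor (a point): Fixed dark wooden rack the scuttle starts in. Point at the middle of its floor, 6 mm above the bench; x along the scuttle's length, z up. Base 200 x 130 mm; two end boards, 12 mm thick, 110 mm wide (y), tops 110 mm above the bench, inner faces at x = +-83 mm; low rails 15 mm above the bench and 6 mm thick run along x at y = +-41 mm, beside the scuttle.
- tray_floor (a point): Fixed square pale wooden tray, 230 x 230 mm outside, 50 mm high, walls 7 mm. Point at the middle of its inner floor, 7 mm above the bench; x, y along its sides.
- mat_top (a point): Fixed round cork mat, 260 mm across, 4 mm thick. Point at the centre of its top; z up. The bottle and the collet stand near its rim, about 108 mm from its centre.
- bottle_mid (a point): Bystander: amber bottle, 48 mm across, 150 mm high, stands on the mat's rim. Point half-way up.
- collet_mid (a point): Bystander: brass collet, 42 mm across, 66 mm high, stands on the mat's rim. Point half-way up.
- wheel_mid (a point): Bystander: round maple burnishing wheel lying flat, 80 mm across, 34 mm high. Point half-way up.
- gauge_mid (a point): Bystander: aluminium tip sizing gauge, plate 60 x 85 x 10 mm with three holes, lying flat. Point at its centre.
- ferrule_mid (a point): Bystander: white phenolic ferrule stock, upright tube 36 mm across, 62 mm high. Point half-way up.
- jar_mid (a point): Bystander: glass jar with brass lid, 64 mm across, 70 mm high. Point half-way up.

How it is judged (in metres and radians):
On the way, in this order (a step that is already met when the one before it is completed fails the run):
1. the scuttle stands upright on the middle of the mat with all three blanks inside, let go and the hand clear of it (horizontal distance between scuttle_mid and mat_top below 0.045 m and height (world z) of scuttle_mid below 0.056 m and angle between scuttle_mid's own z axis and vertical below 0.08 rad and distance between each of blank_a_mid, blank_b_mid, blank_c_mid and scuttle_mid below 0.08 m and distance between the grasp point and scuttle_mid above 0.1 m), for 0.2 s.
2. the scuttle is tipped well over, low above the tray (angle between scuttle_mid's own z axis and vertical above 1.15 rad and horizontal distance between scuttle_mid and tray_floor below 0.2 m and height (world z) of scuttle_mid below 0.26 m), for 0.1 s.
3. all three blanks lie in the tray (x of blank_a_mid in the frame of tray_floor between -0.108 and 0.108 m and y of blank_a_mid in the frame of tray_floor between -0.108 and 0.108 m and z of each of blank_a_mid, blank_b_mid, blank_c_mid in the frame of tray_floor below 0.07 m and x of blank_b_mid in the frame of tray_floor between -0.108 and 0.108 m and y of blank_b_mid in the frame of tray_floor between -0.108 and 0.108 m and x of blank_c_mid in the frame of tray_floor between -0.108 and 0.108 m and y of blank_c_mid in the frame of tray_floor between -0.108 and 0.108 m), for 0.2 s.
At the end, for the whole second after the job is handed in: All three blanks lie inside the tray (centres within its walls and under 70 mm above its floor), and the scuttle stands upright (within 0.08 rad) on the cork mat, its centre within 45 mm of the mat's centre (all of step 3 and horizontal distance between scuttle_mid and mat_top below 0.045 m and height (world z) of scuttle_mid below 0.056 m and angle between scuttle_mid's own z axis and vertical below 0.08 rad); the robot touches nothing.
It fails at once if a bystander is shifted or knocked over (more than 25 mm) (distance of any of bottle_mid, collet_mid, wheel_mid, gauge_mid, ferrule_mid, jar_mid from where it was at the start of the episode above 0.025 m).
It also fails if it takes over 69 s, if anything falls off the work surface, if the arm or the gripper's body presses on something with over 40 N, if the wrist force passes 120 N, or if a joint passes its speed limit or range.

ROBOT

A 6-joint arm with a two-finger parallel gripper is mounted at the origin on the work surface. World frame = base frame: x ahead of the robot, y to its left, z up, the work surface at z = 0. Lengths are in mm, angles in degrees, forces in N, time in s.
With the tool pointing down it reaches from about 350 to 850 mm from the base axis. Payload 8.1 kg.
Tool frame: the origin (TCP) lies at the very end of the fingers, on their centre line; the grasp point (between the pads) lies 19 mm behind it; z points along the fingers, y is the line along which they close (so a half turn about z gives the same grasp; the last joint's range is limited). The gripper opens to 85 mm and grips with 20 to 120 N. Pads are 22 mm wide; open, the fingers measure 114 mm over their backs; the gripper's body (76 mm by 85 mm) begins 54 mm behind the grasp point. The pads swing forward as they close: fully open they stand 13 mm farther back than shut.
Start: joints at [60.997, 7.471, 85.268, -0, 87.261, -4.893], TCP at [245.074, 547.671, 193.192] pointing down, gripper open.
Joint ranges: [-169.43, 169.43], [-51.17, 129.36], [1.28, 143.12], [-76.62, 256.62], [0, 156.53], [-152.29, 152.29]. Speed limits (degrees/s): [136.94, 136.94, 159.86, 180, 180, 180].

INTERFACE

Orientations are given as [roll, pitch, yaw] about the fixed x, y, z axes, in that order (R = Rz(yaw) Ry(pitch) Rx(roll)).
In Python, from bench import * gives the robot as it stands.
- The arm moves only by the tool play_rows, never from a script. Its argument "increments" is a list of rows, each a list of 3 entries, a list of its own where there are three numbers: the gripper's target within -1 to 1 (fully open at 1, half-way at 0, shut at -1), then the shift along the tool's x, y, z in mm, then the turn about the tool's z in rad. A call has 1 to 12 rows; each row shifts and turns the commanded pose from where the row before left it, along the tool's axes as they then stand; what a row does not reach is not made up. A row lasts 1/12 s, in which the tool goes at most 41.7 mm and 7.16 degrees, less where a joint would pass 70% of its speed; a pose out of reach is approached as far as the arm can. A call is refused whole if a number of a shift passes 41.7 or a number of a turn 0.125, either way. A call with a gripper value outside its range is refused whole. The fingers move at their own pace and stop on an object; "force" is the grip in N (left out, the last holds). Time passes only in rows, so rows that do not move let the fingers close. It gives the time, the measured TCP pose, the force, the opening and the grip force at its end, in the units of the state.
- sense(): the state, without advancing time (a new reading comes with each control period).
- snapshot(name): name is "scene" or "top" or "wrist"; returns a dict with "color" (384x512x3 uint8, red, green, blue), "intrinsics" (3x3 intrinsics, pixels), "world_from_camera" (4x4, takes a point from camera to world coordinates). Camera axes: x right, y down, z forward; pixel columns grow to the right and rows downward; lengths in mm; the calibration is good to about 2 mm. A picture is of the moment at which its call begins. There is no depth.
- hand_in(): hands the job in; it is judged then, once.
Trained networks look in a picture, given as the dict that the camera call returned (one of the last four; its "shot" number tells which), for a name from the list of things; names that differ only in an ending like _2 or _b are one class to them, and where a whole thing is asked for, a point or a joint stands for the part that bears it (a point fixed in the world has none). Each returns a list of dicts, best first, with "p" (0 to 1); they miss things now and then, are a little off and sometimes report something else, mostly with a low value. They report only what shows in the picture. A call takes as long as a camera call.
- find_in(query, picture): "xyz" ([x, y, z] in mm, in the coordinates of the camera as it stood for that picture, good to about 4 mm: the middle of the surface that is visible of it).
- regions_of(query, picture): "mask" (384x512 bool, what is visible of it).
- pinpoint(query, picture): "xyz" ([x, y, z] in mm, in the coordinates of the camera as it stood for that picture, good to about 4 mm: a listed point, or the origin of a listed thing).
The state is a dict: "time": time; "joint_pos": joint angles; "qd": joint speeds; "joint_efforts": joint torques, N m; "tool_pos": TCP position; "tcp_rot": TCP orientation; "ft_force": force on the tool from outside, world axes, zero at the start; "wrist_torque": the same for the moment, N m; "finger_gap": finger opening in mm; "grip_force": force on a finger pad.
Only numpy, scipy, OpenCV 4.12 (cv2) and the standard library are available. Lean on these libraries where they do the work, as an engineer would, in place of code of your own. Each camera call takes 0.05 s, during which the arm holds its last target. There are 200 camera calls.

## Working session

There is one attempt and no reset: what is moved stays moved. The work goes in short steps, Python scripts to look and compute and a tool call to move; the robot and the scene stay as the last step left them, time stands still between calls to the robot, and variables do not carry over. Pictures are saved under pics/ and viewed, at most 10 in all, crops included, and the job is handed in when it is done.

Besides the shell and the picture viewer there is one more tool, called after "Request:" by a JSON object that holds its "method" and its "body", one argument or row to a line. play_rows: Moves the arm, as the interface text tells. Its arguments: {"type":"object","properties":{"increments":{"type":"array","items":{"type":"array"}},"force":{"type":"number"}},"required":["increments"]}

```bash
ls; mkdir -p pics; cat > h.py <<'E'
from bench import *
import numpy as np, cv2
def W(s,p): return (s["world_from_camera"]@np.r_[np.array(p,float),1])[:3]
def save(s,n): cv2.imwrite("pics/"+n,s["color"][:,:,::-1])
N="scuttle_mid scuttle_lip blank_a_mid rack_floor tray_floor mat_top bottle_mid collet_mid wheel_mid gauge_mid ferrule_mid jar_mid".split()
def pts(s,names=N,f=pinpoint,k=1):
    for n in names:
        for r in f(n,s)[:k]: print(n,np.round(W(s,r["xyz"])),round(r["p"],2))
E
python3 - <<'E'
from h import *
print(sense())
a=snapshot("scene");b=snapshot("top")
cv2.imwrite("pics/a.png",cv2.cvtColor(np.vstack([cv2.resize(x["color"],(400,300)) for x in(a,b)]),cv2.COLOR_RGB2BGR))
for s in(a,b):
    print(s["world_from_camera"][:3,3]);pts(s)
E
```

```text
pics
{'time': 0.0, 'joint_pos': array([ 6.09959905e+01,  7.51552467e+00,  8.53319552e+01, -1.84695315e-03,
        8.72643789e+01, -4.89348919e+00]), 'qd': array([ 0.04270888,  0.0531942 , -0.0509248 , -0.04124524, -0.02384759,
        0.08289471]), 'joint_efforts': array([ 9.76983720e-04, -5.69421351e+01, -5.00540113e+01, -1.09736295e-04,
        1.53697422e-02,  1.56261990e-05]), 'tool_pos': array([244.77141246, 547.07482892, 192.11455851]), 'tcp_rot': array([-1.79888392e+02, -7.70401204e-03,  1.55889562e+02]), 'ft_force': array([ 0.35252766, -0.04410016, -0.43417396]), 'wrist_torque': array([0.04529019, 0.01272716, 0.02670026]), 'grip_force': 0.0, 'finger_gap': 85.20057704365009}
[1057.30081662 -640.97657116  624.7342103 ]
scuttle_mid [ 564. -311.   50.] 0.9
scuttle_lip [642. -34.  31.] 0.53
blank_a_mid [547.  18.   0.] 0.58
rack_floor [ 567. -311.    7.] 0.96
tray_floor [574. 332.   5.] 0.8
mat_top [547.  21.   0.] 0.77
collet_mid [643. -32.  32.] 0.84
wheel_mid [ 332. -243.   16.] 0.91
gauge_mid [335. 202.   3.] 0.81
ferrule_mid [775.  85.  33.] 0.79
jar_mid [ 779. -118.   35.] 0.89
[ 369.10408764  -24.84499764 1257.77033721]
scuttle_mid [ 565. -310.   49.] 0.58
scuttle_lip [ 630. -324.  100.] 0.56
blank_a_mid [ 503. -315.   43.] 0.39
rack_floor [ 558. -312.    5.] 0.92
tray_floor [571. 330.   3.] 0.94
mat_top [539.  23.   6.] 0.74
bottle_mid [430.   6.  83.] 0.76
collet_mid [538.  21.   5.] 0.27
wheel_mid [ 329. -248.   18.] 0.58
gauge_mid [330. 204.   6.] 0.98
ferrule_mid [772.  85.  34.] 0.52
jar_mid [ 773. -116.   34.] 0.94
```

View pics/a.png

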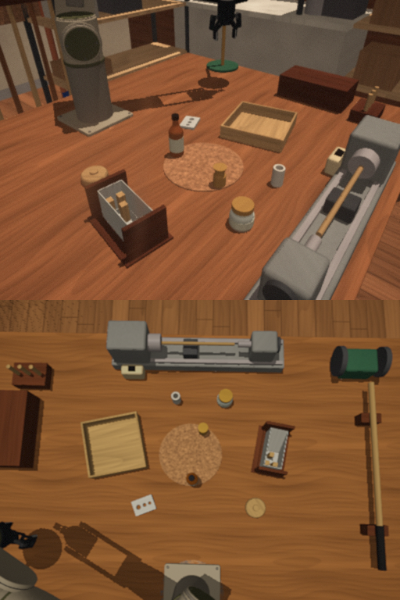

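Request:
{"method": "play_rows", "body": {
  "increments": [
    [1,[0,0,0],[0,0,0]]
  ]
}}

```text
invalid input
```

```bash
cat > plan.py <<'E'
import numpy as np, json
def plan(p,yaw,wps,g=1,acc=2):
    """wps: (xyz, yawdeg, rows). prints calls of <=12 rows; errors are fed back after rounding"""
    p=np.array(p,float);y=np.radians(yaw);rows=[]
    for t,ty,n in wps:
        t=np.array(t,float);ty=np.radians(ty);p0=p.copy();y0=y
        for i in range(1,n+1):
            s=i/n; s=s*s*(3-2*s)*.5+s*.5 if n>6 else s
            d=p0+(t-p0)*s-p; c,q=np.cos(y),np.sin(y)
            v=[round(float(d@a)) for a in ((c,q,0),(q,-c,0),(0,0,-1))]
            w=round(-(y0+(ty-y0)*s-y),3)
            p=p+v[0]*np.array((c,q,0))+v[1]*np.array((q,-c,0))+v[2]*np.array((0,0,-1)); y-=w
            assert max(map(abs,v))<41.7 and abs(w)<=.125,(v,w)
            rows.append([g,v,w])
    for i in range(0,len(rows),12): print(json.dumps(rows[i:i+12]).replace(" ",""))
    print(p.round(1),np.degrees(y).round(2))
E
python3 - <<'E'
from plan import *
plan([245,547.5,193],155.9,[([545,-305,330],-15,32)])
E
```

```text
[[1,[-11,-11,-2],0.051],[1,[-13,-13,-3],0.059],[1,[-15,-13,-3],0.067],[1,[-18,-13,-4],0.074],[1,[-21,-13,-3],0.08],[1,[-23,-12,-4],0.086],[1,[-25,-11,-4],0.092],[1,[-28,-8,-5],0.097],[1,[-30,-7,-4],0.101],[1,[-32,-3,-5],0.105],[1,[-33,0,-5],0.108],[1,[-33,4,-5],0.111]]
[[1,[-34,7,-6],0.113],[1,[-33,12,-5],0.115],[1,[-31,15,-5],0.116],[1,[-30,19,-6],0.116],[1,[-28,22,-5],0.117],[1,[-24,25,-5],0.116],[1,[-22,27,-5],0.114],[1,[-17,30,-6],0.114],[1,[-14,30,-5],0.111],[1,[-11,31,-5],0.108],[1,[-6,31,-5],0.105],[1,[-4,31,-4],0.101]]
[[1,[0,29,-5],0.097],[1,[3,28,-4],0.092],[1,[5,26,-4],0.086],[1,[6,23,-3],0.08],[1,[8,21,-4],0.074],[1,[8,19,-3],0.067],[1,[8,15,-3],0.059],[1,[9,13,-2],0.051]]
[ 545.6 -304.6  330. ] -15.01
```

Request:
{"method": "play_rows", "body": {
  "increments": [
    [1,[-11,-11,-2],0.051],
    [1,[-13,-13,-3],0.059],
    [1,[-15,-13,-3],0.067],
    [1,[-18,-13,-4],0.074],
    [1,[-21,-13,-3],0.08],
    [1,[-23,-12,-4],0.086],
    [1,[-25,-11,-4],0.092],
    [1,[-28,-8,-5],0.097],
    [1,[-30,-7,-4],0.101],
    [1,[-32,-3,-5],0.105],
    [1,[-33,0,-5],0.108],
    [1,[-33,4,-5],0.111]
  ]
}}

```text
time: 2.3
tool_pos: [349.1, 251.9, 240.6]
tcp_rot: [180.0, -0.0, 96.6]
ft_force: [0.7, -0.6, 0.5]
finger_gap: 85.6
grip_force: 0.0
```

Request:
{"method": "play_rows", "body": {
  "increments": [
    [1,[-34,7,-6],0.113],
    [1,[-33,12,-5],0.115],
    [1,[-31,15,-5],0.116],
    [1,[-30,19,-6],0.116],
    [1,[-28,22,-5],0.117],
    [1,[-24,25,-5],0.116],
    [1,[-22,27,-5],0.114],
    [1,[-17,30,-6],0.114],
    [1,[-14,30,-5],0.111],
    [1,[-11,31,-5],0.108],
    [1,[-6,31,-5],0.105],
    [1,[-4,31,-4],0.101]
  ]
}}

```text
time: 3.3
tool_pos: [484.1, -133.8, 302.7]
tcp_rot: [180.0, -0.0, 19.4]
ft_force: [1.3, -0.3, 0.5]
finger_gap: 85.7
grip_force: 0.0
```

Request:
{"method": "play_rows", "body": {
  "increments": [
    [1,[0,29,-5],0.097],
    [1,[3,28,-4],0.092],
    [1,[5,26,-4],0.086],
    [1,[6,23,-3],0.08],
    [1,[8,21,-4],0.074],
    [1,[8,19,-3],0.067],
    [1,[8,15,-3],0.059],
    [1,[9,13,-2],0.051]
  ]
}}

```text
time: 3.97
tool_pos: [545.6, -305.9, 330.3]
tcp_rot: [180.0, -0.0, -15.2]
ft_force: [-1.0, -0.1, -0.6]
finger_gap: 85.6
grip_force: 0.0
```

```bash
python3 - <<'E'
from h import *
b=snapshot("top"); w=snapshot("wrist"); save(w,"w1.png")
print(sense()["tool_pos"],sense()["tcp_rot"],sense()["time"],w["world_from_camera"].round(2),w["intrinsics"])
for s in(b,w):
    pts(s,["scuttle_mid","scuttle_lip","blank_a_mid","rack_floor"],k=2)
    for n in("scuttle_mid","rack_floor"):
        r=regions_of(n,s)
        if r:
            c=cv2.minAreaRect(np.argwhere(r[0]["mask"])[:,::-1].astype(np.float32)); print(n,r[0]["p"],c)
            # top-plane corners
            K=s["intrinsics"];M=s["world_from_camera"]
            for u in cv2.boxPoints(c):
                d=M[:3,:3]@np.linalg.solve(K,[*u,1]); o=M[:3,3]; z=96 if n[0]=="s" else 110
                print((o+d*(z-o[2])/d[2]).round(1))
E
```

```text
[ 545.63346796 -306.54932145  329.65649768] [ 1.79981346e+02  2.24498339e-02 -1.52229449e+01] 4.0667 [[-2.7000e-01 -9.3000e-01 -2.6000e-01  6.1185e+02]
 [-9.6000e-01  2.6000e-01  7.0000e-02 -3.2588e+02]
 [ 0.0000e+00  2.7000e-01 -9.6000e-01  5.1108e+02]
 [ 0.0000e+00  0.0000e+00  0.0000e+00  1.0000e+00]] [[340.74631004   0.         265.16398516]
 [  0.         340.74631004 191.46524507]
 [  0.           0.           1.        ]]
scuttle_mid [ 564. -311.   49.] 0.82
scuttle_lip [334. 205.   7.] 0.72
scuttle_lip [ 632. -327.   98.] 0.66
rack_floor [ 560. -314.    8.] 0.81
scuttle_mid 0.81 ((342.6486511230469, 187.39187622070312), (25.225738525390625, 50.10272979736328), 35.53767776489258)
[ 524.7 -206.5   96. ]
[ 651.1 -294.2   96. ]
[ 607.4 -355.3   96. ]
[ 482.3 -267.2   96. ]
rack_floor 0.55 ((346.9212646484375, 188.995849609375), (47.56574630737305, 67.8009033203125), 3.012787342071533)
[ 460.7 -214.8  110. ]
[ 664.  -225.5  110. ]
[ 659.5 -367.1  110. ]
[ 456.9 -352.9  110. ]
scuttle_mid [ 562. -310.   50.] 0.6
scuttle_lip [ 634. -324.   98.] 0.91
blank_a_mid [ 501. -316.   38.] 0.83
rack_floor [ 332. -245.   19.] 0.29
scuttle_mid 0.9 ((264.0643615722656, 138.1435546875), (124.47913360595703, 57.413639068603516), 84.2894058227539)
[ 642.8 -291.5   96. ]
[ 631.2 -356.8   96. ]
[ 482.9 -334.6   96. ]
[ 495.  -262.6   96. ]
rack_floor 0.69 ((262.0657958984375, 137.0028076171875), (163.0106964111328, 98.65275573730469), 85.31410217285156)
[ 667.9 -274.1  110. ]
[ 647.  -380.6  110. ]
[ 459.6 -351.9  110. ]
[ 482.  -230.8  110. ]
```

View pics/w1.png

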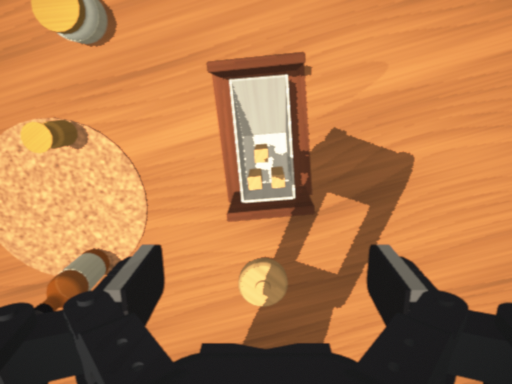

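```bash
python3 - <<'E'
from h import *
import plan
w=snapshot("wrist");K=w["intrinsics"];M=w["world_from_camera"];o=M[:3,3]
Q=[]
for u in [(231,79),(289,74),(296,199),(242,204)]:
    d=M[:3,:3]@np.linalg.solve(K,[*u,1]); Q.append((o+d*(96-o[2])/d[2])[:2])
Q=np.array(Q);print(Q.round(1),Q.mean(0))
a=(Q[0]+Q[1]-Q[2]-Q[3])/2; b=(Q[0]+Q[3]-Q[1]-Q[2])/2
print(a,np.linalg.norm(a),np.degrees(np.arctan2(a[1],a[0])),b,np.linalg.norm(b),np.degrees(np.arctan2(-b[0],b[1])))
m=regions_of("scuttle_mid",w)[0]["mask"].astype(np.uint8)
c=max(cv2.findContours(m,0,1)[0],key=cv2.contourArea);print(cv2.approxPolyDP(c,6,True)[:,0].tolist())
plan.plan([545.6,-306,330],-15.2,[([562,-311,150],-11,8),([562,-311,150],-11,1)])
E
```

```text
[[ 641.9 -288.5]
 [ 629.9 -354.8]
 [ 481.3 -327.2]
 [ 492.6 -259. ]] [ 561.409426   -307.39333638]
[148.94001655 -28.5815196 ] 151.65761369549855 -10.862973551801767 [11.68205003 67.25295167] 68.26001612338048 -9.854133970717632
[[289, 74], [235, 79], [245, 200], [297, 196]]
[[1,[1,0,15],-0.006],[1,[2,0,22],-0.009],[1,[3,0,25],-0.01],[1,[3,0,28],-0.012],[1,[2,1,28],-0.011],[1,[3,0,25],-0.01],[1,[2,0,22],-0.009],[1,[1,0,15],-0.006],[1,[0,0,0],-0.0]]
[ 561.9 -310.9  150. ] -11.02
```

Request:
{"method": "play_rows", "body": {
  "increments": [
    [1,[1,0,15],-0.006],
    [1,[2,0,22],-0.009],
    [1,[3,0,25],-0.012],
    [1,[3,0,28],-0.012],
    [1,[2,0,28],-0.012],
    [1,[3,0,25],-0.012],
    [1,[2,0,22],-0.01],
    [1,[1,0,15],-0.006],
    [1,[0,0,0],0]
  ]
}}

```text
time: 5.52
tool_pos: [559.8, -306.9, 145.1]
tcp_rot: [-179.8, 0.4, -10.5]
ft_force: [-0.8, 0.6, -0.7]
finger_gap: 85.2
grip_force: 0.0
```

```bash
python3 - <<'E'
from h import *
w=snapshot("wrist");K=w["intrinsics"];M=w["world_from_camera"];o=M[:3,3];save(w,"w2.png")
pts(w,["scuttle_mid","scuttle_lip"])
m=regions_of("scuttle_mid",w)[0]["mask"].astype(np.uint8)
c=max(cv2.findContours(m,0,1)[0],key=cv2.contourArea);c=cv2.approxPolyDP(c,6,True)[:,0]
for u in c:
    d=M[:3,:3]@np.linalg.solve(K,[*u,1]); print(u,(o+d*(96-o[2])/d[2])[:2])
E
```

```text
scuttle_mid [ 563. -312.   50.] 0.8
scuttle_lip [ 633. -324.   94.] 0.72
[220  80] [ 642.68856543 -292.22574396]
[226 285] [ 497.02522865 -264.56462036]
[312 286] [ 484.46891973 -328.73601489]
[323  82] [ 629.48735641 -357.03247978]
```

View pics/w2.png

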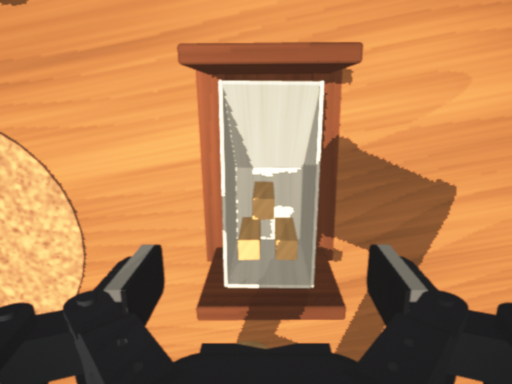

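Request:
{"method": "play_rows", "body": {
  "increments": [
    [1,[0,0,20],0],
    [1,[0,0,0],0],
    [1,[0,0,0],0]
  ]
}}

```text
time: 5.97
tool_pos: [561.8, -308.3, 130.5]
tcp_rot: [-180.0, 0.0, -10.5]
ft_force: [-0.7, 0.0, 0.7]
finger_gap: 85.2
grip_force: 0.0
```

```bash
python3 - <<'E'
from h import *
s=sense();print(s["tool_pos"],s["tcp_rot"],s["joint_pos"],s["time"])
E
```

```text
[ 561.77793097 -308.2586746   130.54692879] [-1.79988166e+02  3.52458845e-02 -1.05047464e+01] [-3.33355650e+01  1.57292429e+01  8.24740091e+01 -2.79701582e-03
  8.18338245e+01  6.71695832e+01] 5.9667
```

Request:
{"method": "play_rows", "body": {
  "increments": [
    [1,[-2,2,15],0],
    [1,[0,0,20],0],
    [1,[0,0,20],0],
    [1,[0,0,18],0],
    [1,[0,0,15],0],
    [1,[0,0,0],0],
    [-1,[0,0,0],0],
    [-1,[0,0,0],0],
    [-1,[0,0,0],0],
    [-1,[0,0,0],0],
    [-1,[0,0,0],0]
  ],
  "force": 50
}}

```text
time: 6.88
tool_pos: [561.2, -310.8, 44.6]
tcp_rot: [179.9, -0.2, -10.5]
ft_force: [0.6, 1.2, 7.6]
finger_gap: 66.3
grip_force: 57.4
```

```bash
python3 - <<'E'
from h import *
s=sense();print(s)
E
```

```text
{'time': 6.8833, 'joint_pos': array([-3.35576461e+01,  1.98819494e+01,  8.67853313e+01,  8.72015586e-03,
        7.31275706e+01,  6.69297190e+01]), 'qd': array([-0.03938188,  0.10566215, -0.01164711, -0.08460089, -0.12142747,
        0.01512499]), 'joint_efforts': array([-1.02256346e+00, -6.03597236e+01, -4.36070681e+01, -3.21140047e-01,
       -2.10702410e-01, -8.26766973e-05]), 'tool_pos': array([ 561.20691056, -310.75663929,   44.56794228]), 'tcp_rot': array([179.92729597,  -0.19201518, -10.4897593 ]), 'ft_force': array([0.62775986, 1.15387774, 7.59593913]), 'wrist_torque': array([0.07889566, 0.02873494, 0.0294336 ]), 'grip_force': 57.403188943862915, 'finger_gap': 66.29429761861324}
```

```bash
python3 - <<'E'
from plan import *
plan([561.2,-310.8,44.6],-10.5,[([561,-311,175],-10.5,9),([543,20,175],90,20)],g=-1)
E
```

```text
[[-1,[0,0,-9],-0.0],[-1,[0,0,-14],-0.0],[-1,[0,0,-16],-0.0],[-1,[0,0,-17],-0.0],[-1,[0,0,-18],-0.0],[-1,[0,0,-18],-0.0],[-1,[0,0,-16],-0.0],[-1,[0,0,-13],-0.0],[-1,[0,0,-9],-0.0],[-1,[-2,-9,0],-0.05],[-1,[-2,-12,0],-0.062],[-1,[-2,-13,0],-0.073]]
[[-1,[-1,-16,0],-0.082],[-1,[1,-17,0],-0.089],[-1,[2,-18,0],-0.097],[-1,[4,-19,0],-0.101],[-1,[6,-19,0],-0.106],[-1,[8,-18,0],-0.108],[-1,[11,-18,0],-0.109],[-1,[12,-17,0],-0.109],[-1,[14,-15,0],-0.109],[-1,[15,-13,0],-0.105],[-1,[16,-11,0],-0.102],[-1,[15,-9,0],-0.096]]
[[-1,[16,-6,0],-0.089],[-1,[15,-5,0],-0.082],[-1,[13,-3,0],-0.073],[-1,[11,-2,0],-0.062],[-1,[10,-1,0],-0.05]]
[543.4  20.1 174.6] 90.0
```

Request:
{"method": "play_rows", "body": {
  "increments": [
    [-1,[0,0,-9],0],
    [-1,[0,0,-14],0],
    [-1,[0,0,-16],0],
    [-1,[0,0,-17],0],
    [-1,[0,0,-18],0],
    [-1,[0,0,-18],0],
    [-1,[0,0,-16],0],
    [-1,[0,0,-13],0],
    [-1,[0,0,-9],0],
    [-1,[-2,-9,0],-0.05],
    [-1,[-2,-12,0],-0.062],
    [-1,[-2,-13,0],-0.073]
  ]
}}

```text
time: 7.88
tool_pos: [557.6, -275.4, 172.2]
tcp_rot: [-180.0, 0.0, 0.2]
ft_force: [1.0, 0.4, -3.8]
finger_gap: 66.2
grip_force: 57.0
```

Request:
{"method": "play_rows", "body": {
  "increments": [
    [-1,[-1,-16,0],-0.082],
    [-1,[1,-17,0],-0.089],
    [-1,[2,-18,0],-0.097],
    [-1,[4,-19,0],-0.101],
    [-1,[6,-19,0],-0.106],
    [-1,[8,-18,0],-0.108],
    [-1,[11,-18,0],-0.109],
    [-1,[12,-17,0],-0.109],
    [-1,[14,-15,0],-0.109],
    [-1,[15,-13,0],-0.105],
    [-1,[16,-11,0],-0.102],
    [-1,[15,-9,0],-0.096]
  ]
}}

```text
time: 8.88
tool_pos: [544.1, -45.2, 172.1]
tcp_rot: [-179.9, -0.0, 69.9]
ft_force: [-1.3, -0.3, -3.6]
finger_gap: 66.3
grip_force: 57.0
```

Request:
{"method": "play_rows", "body": {
  "increments": [
    [-1,[16,-6,0],-0.089],
    [-1,[15,-5,0],-0.082],
    [-1,[13,-3,0],-0.073],
    [-1,[11,-2,0],-0.062],
    [-1,[10,-1,0],-0.05],
    [-1,[0,0,0],0],
    [-1,[0,0,0],0]
  ]
}}

```text
time: 9.47
tool_pos: [541.7, 21.0, 172.1]
tcp_rot: [-180.0, 0.0, 90.0]
ft_force: [0.6, -0.9, -3.9]
finger_gap: 66.0
grip_force: 57.0
```

```bash
python3 - <<'E'
from h import *
s=sense();print(s["tool_pos"],s["tcp_rot"],s["time"],s["ft_force"],s["finger_gap"])
a=snapshot("scene");b=snapshot("top");w=snapshot("wrist")
cv2.imwrite("pics/c.png",cv2.cvtColor(np.hstack([cv2.resize(x["color"],(400,300)) for x in(a,w)]),cv2.COLOR_RGB2BGR))
for s in (a,b,w):
    pts(s,"scuttle_mid mat_top bottle_mid collet_mid tray_floor".split())
    for r in regions_of("mat_top",s)[:1]:
        m=r["mask"].astype(np.uint8);c=max(cv2.findContours(m,0,1)[0],key=cv2.contourArea)
        K=s["intrinsics"];M=s["world_from_camera"];o=M[:3,3]
        P=[]
        for u in cv2.convexHull(c)[:,0]:
            d=M[:3,:3]@np.linalg.solve(K,[*u,1]);P.append((o+d*(4-o[2])/d[2])[:2])
        P=np.array(P,np.float32);print("mat circ",cv2.minEnclosingCircle(P))
E
```

```text
[541.65493465  21.02984997 172.13174561] [-1.79968888e+02  1.59441984e-02  8.99653826e+01] 9.4667 [ 0.56899054 -0.85784606 -3.89117496] 66.006802062364
scuttle_mid [544.  25. 178.] 0.79
mat_top [543.  20.   0.] 0.94
bottle_mid [440.   9.  78.] 0.94
collet_mid [646. -34.  32.] 0.69
tray_floor [576. 330.   4.] 0.71
mat circ ((543.9891967773438, 16.099008560180664), 131.71817016601562)
scuttle_mid [545.  25. 176.] 0.84
mat_top [540.  22.   3.] 0.61
bottle_mid [431.  10.  85.] 0.58
collet_mid [430.  11.  82.] 0.2
tray_floor [572. 329.   1.] 0.67
mat circ ((507.96588134765625, 77.6025390625), 104.57009887695312)
scuttle_mid [544.  22. 177.] 0.56
mat_top [526. -38. 169.] 0.67
bottle_mid [436.   5.  78.] 0.69
collet_mid [642. -30.  39.] 0.82
tray_floor [535.  -0. 166.] 0.69
mat circ ((545.418212890625, 113.30290985107422), 87.61055755615234)
```

View pics/c.png

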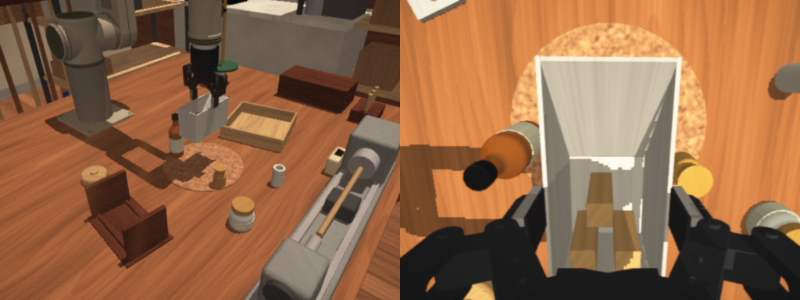

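Request:
{"method": "play_rows", "body": {
  "increments": [
    [-1,[-3,-1,12],0],
    [-1,[0,0,20],0],
    [-1,[0,0,25],0],
    [-1,[0,0,25],0],
    [-1,[0,0,20],0],
    [-1,[0,0,12],0],
    [-1,[0,0,6],0],
    [-1,[0,0,4],0],
    [-1,[0,0,3],0],
    [-1,[0,0,1],0],
    [-1,[0,0,0],0],
    [-1,[0,0,0],0]
  ]
}}

```text
time: 11.52
tool_pos: [541.8, 17.8, 45.3]
tcp_rot: [179.9, 0.0, 90.0]
ft_force: [-0.1, 0.3, -3.3]
finger_gap: 66.4
grip_force: 57.1
```

```bash
python3 - <<'E'
from h import *
s=sense();print(s["tool_pos"],s["tcp_rot"],s["time"],s["ft_force"],s["finger_gap"])
E
```

```text
[541.8358204   17.83993536  45.280739  ] [1.79894900e+02 5.78987663e-03 9.00005718e+01] 11.5167 [-0.092753    0.29238699 -3.28084291] 66.38248999200121
```

Request:
{"method": "play_rows", "body": {
  "increments": [
    [-1,[0,0,2],0],
    [-1,[0,0,1],0],
    [-1,[0,0,0],0],
    [1,[0,0,0],0],
    [1,[0,0,0],0],
    [1,[0,0,0],0],
    [1,[0,0,-10],0],
    [1,[0,0,-20],0],
    [1,[0,0,-25],0],
    [1,[0,0,-25],0],
    [1,[0,0,-20],0],
    [1,[0,0,-10],0]
  ]
}}

```text
time: 12.52
tool_pos: [542.8, 17.8, 155.5]
tcp_rot: [179.7, 0.0, 90.0]
ft_force: [0.1, 0.3, -0.2]
finger_gap: 85.4
grip_force: 0.0
```

Request:
{"method": "play_rows", "body": {
  "increments": [
    [1,[0,0,0],0],
    [1,[0,0,0],0],
    [1,[0,0,0],0],
    [1,[0,0,0],0]
  ]
}}

```text
time: 12.85
tool_pos: [539.7, 17.9, 149.2]
tcp_rot: [-179.8, -0.0, 90.0]
ft_force: [0.2, 0.3, 0.3]
finger_gap: 85.8
grip_force: 0.0
```

```bash
python3 - <<'E'
from h import *
s=sense();print(s["tool_pos"],s["tcp_rot"],s["time"],s["ft_force"],s["finger_gap"])
w=snapshot("wrist");a=snapshot("scene");b=snapshot("top")
cv2.imwrite("pics/d.png",cv2.cvtColor(np.hstack([cv2.resize(x["color"],(400,300)) for x in(a,w)]),cv2.COLOR_RGB2BGR))
for s in (w,a,b):
    pts(s,"scuttle_mid scuttle_lip mat_top blank_a_mid".split())
K=w["intrinsics"];M=w["world_from_camera"];o=M[:3,3]
m=regions_of("scuttle_mid",w)[0]["mask"].astype(np.uint8)
c=max(cv2.findContours(m,0,1)[0],key=cv2.contourArea);c=cv2.approxPolyDP(c,6,True)[:,0]
for u in c:
    d=M[:3,:3]@np.linalg.solve(K,[*u,1]); print(u,(o+d*(94-o[2])/d[2])[:2])
for r in regions_of("tray_floor",b)[:1]:
    q=cv2.minAreaRect(np.argwhere(r["mask"])[:,::-1].astype(np.float32));print(r["p"],q)
    K=b["intrinsics"];M=b["world_from_camera"];o=M[:3,3]
    for u in cv2.boxPoints(q):
        d=M[:3,:3]@np.linalg.solve(K,[*u,1]);print((o+d*(50-o[2])/d[2])[:2])
E
```

```text
[539.69962577  17.91553126 149.19298332] [-1.79817802e+02 -7.77542775e-03  8.99997224e+01] 12.85 [0.23102941 0.288588   0.33215582] 85.80423131439561
scuttle_mid [542.  19.  45.] 0.69
scuttle_lip [541.  93.  92.] 0.58
blank_a_mid [552. -41.  35.] 0.78
scuttle_mid [545.  22.  47.] 0.75
scuttle_lip [542.  96.  90.] 0.97
mat_top [546.  22.   4.] 0.58
scuttle_mid [544.  22.  47.] 0.94
scuttle_lip [538.  91.  91.] 0.84
mat_top [541.  19.   6.] 0.75
[220  84] [510.74547859  93.9289828 ]
[224 281] [508.79397732 -51.90611558]
[307 286] [573.29688513 -56.12578234]
[320  85] [576.95760669  93.32474586]
0.93 ((145.60504150390625, 185.43734741210938), (73.97509765625, 76.96334838867188), 79.15969848632812)
[655.37453798 472.90151388]
[707.98404738 235.22334248]
[477.44744753 179.77712325]
[426.98729544 411.15146101]
```

View pics/d.png

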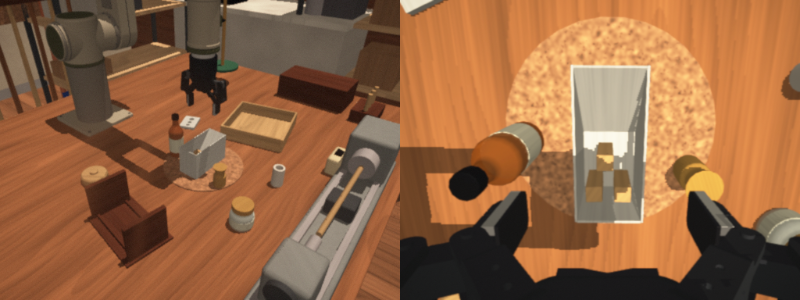

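Request:
{"method": "play_rows", "body": {
  "increments": [
    [1,[-15,0,0],0],
    [1,[-25,0,0],0],
    [1,[-20,1,8],0],
    [1,[0,0,20],0],
    [1,[0,0,25],0],
    [1,[0,0,25],0],
    [1,[0,0,18],0],
    [1,[0,0,10],0],
    [1,[0,0,4],0],
    [1,[0,0,0],0],
    [1,[0,0,0],0],
    [1,[0,0,0],0]
  ]
}}

```text
time: 14.7
tool_pos: [543.3, -42.3, 42.9]
tcp_rot: [179.9, 0.0, 90.0]
ft_force: [-0.6, -0.4, 0.5]
finger_gap: 85.2
grip_force: 0.0
```

```bash
python3 - <<'E'
from h import *
s=sense();print(s["tool_pos"],s["tcp_rot"],s["time"],s["ft_force"],s["finger_gap"])
w=snapshot("wrist");pts(w,["scuttle_lip"])
E
```

```text
[543.27882797 -42.29084777  42.88891727] [1.79850351e+02 2.45681755e-02 9.00045241e+01] 14.7 [-0.63611145 -0.4437327   0.53981929] 85.23337710019106
```

Request:
{"method": "play_rows", "body": {
  "increments": [
    [1,[0,0,6],0],
    [1,[0,0,6],0],
    [1,[0,0,0],0],
    [-1,[0,0,0],0],
    [-1,[0,0,0],0],
    [-1,[0,0,0],0],
    [-1,[0,0,0],0],
    [-1,[0,0,-5],0],
    [-1,[0,0,-10],0],
    [-1,[0,0,-15],0],
    [-1,[0,0,-10],0],
    [-1,[0,0,-5],0]
  ],
  "force": 100
}}

```text
time: 15.8
tool_pos: [543.1, -42.3, 76.5]
tcp_rot: [179.9, 0.0, 90.0]
ft_force: [1.2, -0.9, -4.3]
finger_gap: 65.9
grip_force: 112.0
```

```bash
python3 - <<'E'
from h import *
s=sense();print(s["tool_pos"],s["tcp_rot"],s["time"],s["ft_force"],s["wrist_torque"],s["finger_gap"],s["grip_force"])
w=snapshot("wrist");a=snapshot("scene");b=snapshot("top")
cv2.imwrite("pics/e.png",cv2.cvtColor(np.hstack([cv2.resize(x["color"],(400,300)) for x in(a,w)]),cv2.COLOR_RGB2BGR))
for s in (w,a,b): pts(s,["scuttle_lip","scuttle_mid"])
E
```

```text
[543.06090214 -42.29614705  76.45002602] [1.79850863e+02 2.62805880e-02 9.00035126e+01] 15.8 [ 1.24292224 -0.91720062 -4.27734145] [-0.20088019 -0.01705518 -0.00380254] 65.91238388368785 111.99387788772583
scuttle_mid [542.  22.  94.] 0.64
scuttle_lip [544.  92. 138.] 0.69
scuttle_mid [545.  23.  95.] 0.66
scuttle_lip [541.  91. 140.] 0.95
scuttle_mid [545.  22.  94.] 0.66
```

View pics/e.png

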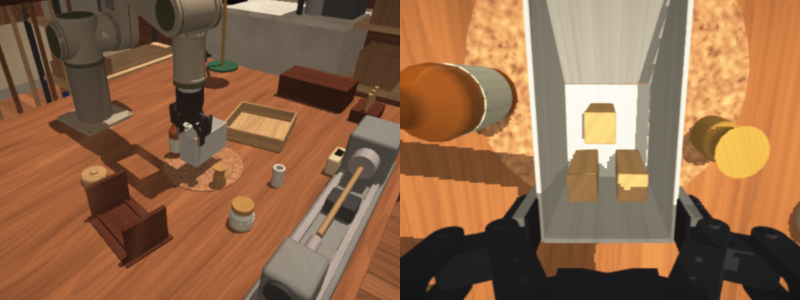

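```bash
python3 - <<'E'
from plan import *
plan([543,-42.3,76.5],90,[([543,-42,130],90,4),([570,280,195],90,18)],g=-1)
E
```

```text
[[-1,[0,0,-13],-0.0],[-1,[0,0,-14],-0.0],[-1,[0,0,-13],-0.0],[-1,[0,0,-14],-0.0],[-1,[10,1,-2],-0.0],[-1,[13,1,-3],-0.0],[-1,[16,1,-3],-0.0],[-1,[17,2,-3],-0.0],[-1,[19,1,-4],-0.0],[-1,[20,2,-4],-0.0],[-1,[22,2,-4],-0.0],[-1,[22,2,-5],-0.0]]
[[-1,[22,1,-4],-0.0],[-1,[22,2,-5],-0.0],[-1,[22,2,-4],-0.0],[-1,[22,2,-4],-0.0],[-1,[20,2,-4],-0.0],[-1,[19,1,-4],-0.0],[-1,[18,2,-4],-0.0],[-1,[15,1,-3],-0.0],[-1,[13,1,-2],-0.0],[-1,[10,1,-2],-0.0]]
[570.  279.7 194.5] 90.0
```

Request:
{"method": "play_rows", "body": {
  "increments": [
    [-1,[0,0,-13],0],
    [-1,[0,0,-14],0],
    [-1,[0,0,-13],0],
    [-1,[0,0,-14],0],
    [-1,[10,1,-2],0],
    [-1,[13,1,-3],0],
    [-1,[16,1,-3],0],
    [-1,[17,2,-3],0],
    [-1,[19,1,-4],0],
    [-1,[20,2,-4],0],
    [-1,[22,2,-4],0],
    [-1,[22,2,-5],0]
  ]
}}

```text
time: 17.25
tool_pos: [553.0, 99.1, 155.4]
tcp_rot: [-179.9, -0.0, 90.0]
ft_force: [-0.6, -0.8, -3.7]
finger_gap: 66.1
grip_force: 112.3
```

Request:
{"method": "play_rows", "body": {
  "increments": [
    [-1,[22,1,-4],0],
    [-1,[22,2,-5],0],
    [-1,[22,2,-4],0],
    [-1,[22,2,-4],0],
    [-1,[20,2,-4],0],
    [-1,[19,1,-4],0],
    [-1,[18,2,-4],0],
    [-1,[15,1,-3],0],
    [-1,[13,1,-2],0],
    [-1,[10,1,-2],0]
  ]
}}

```text
time: 18.08
tool_pos: [568.3, 281.7, 191.8]
tcp_rot: [-179.9, 0.0, 90.1]
ft_force: [-0.8, -0.5, -3.3]
finger_gap: 65.7
grip_force: 112.4
```

Request:
{"method": "play_rows", "body": {
  "increments": [
    [-1,[0,0,0],0],
    [-1,[0,0,0],0],
    [-1,[0,0,0],0],
    [-1,[0,0,0],0]
  ],
  "force": 20
}}

```text
time: 18.42
tool_pos: [568.9, 278.9, 191.8]
tcp_rot: [-180.0, 0.0, 89.9]
ft_force: [-0.4, -0.4, -3.7]
finger_gap: 65.7
grip_force: 112.4
```

```bash
python3 - <<'E'
from h import *
s=sense();print(s["tool_pos"],s["time"],s["ft_force"],s["wrist_torque"],s["finger_gap"],s["grip_force"])
a=snapshot("scene");b=snapshot("top");w=snapshot("wrist");save(w,"f_w.png");save(a,"f_a.png")
for s in (a,b,w): pts(s,["scuttle_lip","scuttle_mid","tray_floor"])
E
```

```text
[568.90475056 278.87696275 191.84516939] 18.4167 [-0.38412045 -0.44933708 -3.65439913] [-0.23714745  0.02955893 -0.04200441] 65.7430720956807 112.44085550308228
scuttle_lip [569. 416. 254.] 0.72
scuttle_mid [575. 340. 210.] 0.93
tray_floor [575. 331.   7.] 0.68
scuttle_lip [566. 415. 258.] 0.84
scuttle_mid [573. 343. 206.] 0.69
tray_floor [332. 204.   9.] 0.51
scuttle_lip [572. 331.   6.] 0.53
scuttle_mid [568. 343. 210.] 0.61
tray_floor [572. 336.   8.] 0.79
```

Request:
{"method": "play_rows", "body": {
  "increments": [
    [0.5,[0,0,0],0],
    [0.5,[0,0,0],0],
    [0.5,[0,0,0],0]
  ],
  "force": 20
}}

```text
time: 19.27
tool_pos: [568.9, 279.9, 192.2]
tcp_rot: [-180.0, 0.0, 90.0]
ft_force: [-0.4, 0.4, -3.9]
finger_gap: 65.8
grip_force: 112.4
```

```bash
python3 - <<'E'
from h import *
s=sense();print(s["tool_pos"],s["time"],s["ft_force"],s["wrist_torque"],s["finger_gap"],s["grip_force"])
a=snapshot("scene");b=snapshot("top");w=snapshot("wrist")
for s in (a,b,w): pts(s,["scuttle_lip","scuttle_mid"])
E
```

```text
[568.91911423 279.91139367 192.1713721 ] 19.2667 [-0.35844074  0.38417065 -3.86475304] [-0.21330389  0.02216404  0.02510988] 65.78837258815157 112.44297623634338
scuttle_lip [570. 418. 253.] 0.78
scuttle_mid [574. 342. 207.] 0.79
scuttle_lip [570. 412. 258.] 0.94
scuttle_mid [570. 343. 207.] 0.58
scuttle_mid [570. 338. 212.] 0.56
```

Request:
{"method": "play_rows", "body": {
  "increments": [
    [0.5,[-6,0,10],0],
    [0.5,[-6,1,16],0],
    [0.5,[0,1,22],0],
    [0.5,[0,0,25],0],
    [0.5,[0,0,25],0],
    [0.5,[0,0,20],0],
    [0.5,[0,0,14],0],
    [0.5,[0,0,8],0],
    [0.5,[0,0,4],0],
    [0.5,[0,0,4],0],
    [0.5,[0,0,4],0],
    [0.5,[0,0,0],0]
  ]
}}

```text
time: 20.72
tool_pos: [571.4, 268.0, 40.6]
tcp_rot: [179.9, -0.0, 90.0]
ft_force: [0.0, -0.3, -4.5]
finger_gap: 65.9
grip_force: 112.3
```

Request:
{"method": "play_rows", "body": {
  "increments": [
    [0.5,[0,0,0],0],
    [0.5,[0,0,0],0]
  ]
}}

```text
time: 20.88
tool_pos: [571.6, 268.2, 41.2]
tcp_rot: [179.9, -0.0, 90.0]
ft_force: [0.0, 0.8, -4.5]
finger_gap: 65.9
grip_force: 112.3
```

Request:
{"method": "play_rows", "body": {
  "increments": [
    [0.5,[0,0,4],0],
    [0.5,[0,0,3],0],
    [0.5,[0,0,0],0],
    [0.5,[0,0,0],0]
  ]
}}

```text
time: 21.22
tool_pos: [570.8, 267.9, 33.0]
tcp_rot: [-180.0, -0.0, 90.0]
ft_force: [-0.4, -0.3, -3.1]
finger_gap: 65.9
grip_force: 112.6
```

Request:
{"method": "play_rows", "body": {
  "increments": [
    [0.8,[0,0,0],0],
    [0.8,[0,0,0],0],
    [0.8,[0,0,0],0],
    [-1,[0,0,0],0],
    [-1,[0,0,0],0],
    [-1,[0,0,0],0],
    [-1,[0,0,0],0],
    [-1,[0,0,0],0]
  ],
  "force": 20
}}

```text
time: 21.88
tool_pos: [571.4, 268.1, 34.0]
tcp_rot: [179.9, -0.0, 90.0]
ft_force: [-2.6, -1.2, 5.7]
finger_gap: 67.9
grip_force: 23.7
```

```bash
python3 - <<'E'
from h import *
s=sense();print(s["tool_pos"],s["time"],s["ft_force"],s["wrist_torque"],s["finger_gap"],s["grip_force"])
a=snapshot("scene")
pts(a,["scuttle_lip","scuttle_mid"])
E
```

```text
[571.38193276 268.09580807  33.96051772] 21.8833 [-2.56661758 -1.22872281  5.69783843] [-0.00300412  0.24747434  0.00045136] 67.93416523881069 23.749165534973145
scuttle_lip [572. 407.  95.] 0.69
scuttle_mid [576. 329.  53.] 0.91
```

Request:
{"method": "play_rows", "body": {
  "increments": [
    [-1,[0,0,-5],0],
    [-1,[0,0,-10],0],
    [-1,[0,0,-10],0],
    [-1,[0,0,-10],0],
    [-1,[0,0,-10],0],
    [-1,[0,0,-5],0],
    [-1,[0,0,0],0]
  ]
}}

```text
time: 22.62
tool_pos: [572.4, 268.4, 85.8]
tcp_rot: [179.8, -0.1, 90.0]
ft_force: [-1.1, -0.3, -3.8]
finger_gap: 67.6
grip_force: 24.0
```

```bash
python3 - <<'E'
from h import *
s=sense();print(s["tool_pos"],s["time"],s["ft_force"],s["wrist_torque"],s["finger_gap"],s["grip_force"])
a=snapshot("scene");w=snapshot("wrist")
cv2.imwrite("pics/g.png",cv2.cvtColor(np.hstack([cv2.resize(x["color"],(400,300)) for x in(a,w)]),cv2.COLOR_RGB2BGR))
pts(a,["scuttle_lip","scuttle_mid"])
E
```

```text
[572.39611825 268.41808189  85.78050513] 22.6167 [-1.10141001 -0.26622399 -3.79145345] [-0.16645265 -0.03108793  0.00693626] 67.5968534976624 23.990229070186615
scuttle_lip [570. 406. 146.] 0.75
scuttle_mid [578. 332. 104.] 0.57
```

View pics/g.png

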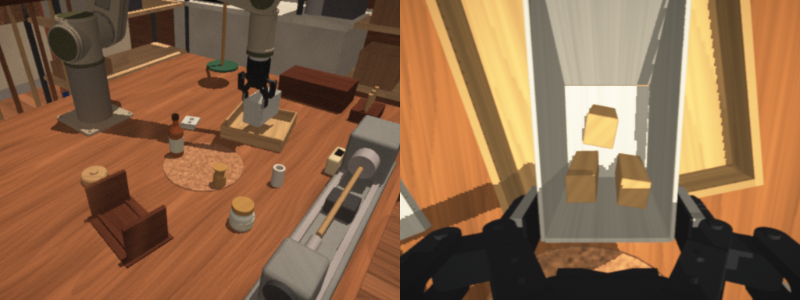

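Request:
{"method": "play_rows", "body": {
  "increments": [
    [-1,[0,0,10],0],
    [-1,[0,0,15],0],
    [-1,[0,0,10],0],
    [0.5,[0,0,0],0],
    [0.56,[0,0,0],0]
  ]
}}

```text
time: 23.23
tool_pos: [569.5, 267.3, 46.3]
tcp_rot: [-179.8, 0.1, 90.0]
ft_force: [1.1, 0.1, -3.6]
finger_gap: 67.5
grip_force: 24.4
```

Request:
{"method": "play_rows", "body": {
  "increments": [
    [0.57,[0,0,0],0],
    [0.58,[0,0,0],0]
  ]
}}

```text
time: 23.4
tool_pos: [571.6, 268.1, 49.0]
tcp_rot: [179.9, -0.0, 90.0]
ft_force: [0.3, 0.9, -3.5]
finger_gap: 67.4
grip_force: 24.4
```

Request:
{"method": "play_rows", "body": {
  "increments": [
    [0.59,[0,0,0],0],
    [0.59,[0,0,0],0]
  ]
}}

```text
time: 23.57
tool_pos: [571.5, 268.2, 49.1]
tcp_rot: [179.9, -0.0, 90.0]
ft_force: [0.0, 0.6, -2.8]
finger_gap: 67.5
grip_force: 4.9
```

```bash
python3 - <<'E'
from h import *
s=sense();print(s["tool_pos"],s["time"],s["ft_force"],s["wrist_torque"],s["finger_gap"],s["grip_force"])
E
```

```text
[571.52892941 268.16437284  49.06632702] 23.5667 [ 0.02834313  0.5870449  -2.81038753] [ 0.08889292  0.05038885 -0.01221604] 67.54301161599433 4.910624474287033
```

Request:
{"method": "play_rows", "body": {
  "increments": [
    [0.588,[0,0,0],0],
    [0.588,[0,0,-3],0],
    [0.588,[0,0,-6],0],
    [0.588,[0,0,-6],0],
    [0.588,[0,0,-6],0],
    [0.588,[0,0,-6],0],
    [0.588,[0,0,-3],0],
    [0.588,[0,0,0],0]
  ]
}}

```text
time: 24.23
tool_pos: [571.8, 268.1, 79.8]
tcp_rot: [179.9, -0.0, 90.0]
ft_force: [-0.6, -1.5, 0.3]
finger_gap: 68.2
grip_force: 5.9
```

```bash
python3 - <<'E'
from h import *
s=sense();print(s["tool_pos"],s["time"],s["ft_force"],s["wrist_torque"],s["finger_gap"],s["grip_force"])
a=snapshot("scene");w=snapshot("wrist")
cv2.imwrite("pics/i.png",cv2.cvtColor(np.hstack([cv2.resize(a["color"][60:252,200:456],(400,300)),cv2.resize(w["color"],(400,300))]),cv2.COLOR_RGB2BGR))
pts(a,["scuttle_lip","scuttle_mid"])
E
```

```text
[571.82108794 268.09665246  79.83225578] 24.2333 [-0.62296922 -1.45405117  0.33162398] [-0.37977182  0.00876522  0.03027007] 68.18210447524692 5.892498716711998
scuttle_lip [573. 395.  88.] 0.9
scuttle_mid [576. 312.  75.] 0.86
```

View pics/i.png

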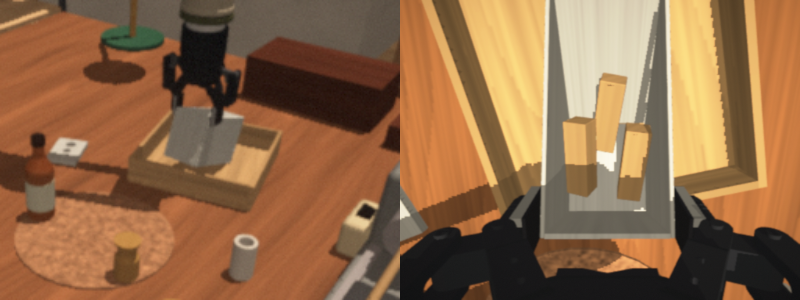

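Request:
{"method": "play_rows", "body": {
  "increments": [
    [0.588,[0,0,-4],0],
    [0.588,[0,0,-8],0],
    [0.588,[0,0,-8],0],
    [0.588,[0,0,-8],0],
    [0.588,[0,0,-8],0],
    [0.588,[0,0,-8],0],
    [0.588,[0,0,-8],0],
    [0.588,[0,0,-4],0],
    [0.588,[0,0,0],0]
  ]
}}

```text
time: 25.18
tool_pos: [571.9, 268.3, 136.1]
tcp_rot: [179.9, -0.1, 90.0]
ft_force: [0.2, -0.0, -3.5]
finger_gap: 68.0
grip_force: 4.7
```

```bash
python3 - <<'E'
from h import *
s=sense();print(s["tool_pos"],s["time"],s["ft_force"],s["wrist_torque"],s["finger_gap"],s["grip_force"])
a=snapshot("scene");w=snapshot("wrist")
save(a,"j_a.png");save(w,"j_w.png")
pts(a,["scuttle_lip","scuttle_mid","blank_a_mid"]);pts(w,["scuttle_lip","scuttle_mid","blank_a_mid"],k=3)
E
```

```text
[571.86509416 268.29120053 136.061614  ] 25.1833 [ 0.20434435 -0.02391608 -3.49716646] [ 0.05816809 -0.00527047  0.03570905] 68.02906524252327 4.725936949253082
scuttle_lip [574. 356.  81.] 0.6
scuttle_mid [578. 272. 110.] 0.91
scuttle_lip [570. 353.  83.] 0.57
scuttle_mid [573. 276. 110.] 0.95
blank_a_mid [590. 234. 111.] 0.79
```

Request:
{"method": "play_rows", "body": {
  "increments": [
    [0.588,[0,3,2],-0.05],
    [0.588,[0,4,2],-0.05],
    [0.588,[0,4,2],-0.06],
    [0.588,[0,2,0],-0.05],
    [0.588,[4,0,0],0],
    [0.588,[8,0,0],0],
    [0.588,[12,0,0],0],
    [0.588,[15,0,0],0],
    [0.588,[16,0,0],0],
    [0.588,[15,0,0],0],
    [0.588,[12,0,0],0],
    [0.588,[8,0,0],0]
  ]
}}

```text
time: 26.58
tool_pos: [564.2, 359.4, 128.2]
tcp_rot: [-180.0, -0.0, 102.1]
ft_force: [-0.2, 0.2, -3.5]
finger_gap: 67.5
grip_force: 4.8
```

```bash
python3 - <<'E'
from h import *
s=sense();print(s["tool_pos"],s["tcp_rot"],s["time"],s["ft_force"],s["wrist_torque"],s["finger_gap"],s["grip_force"])
a=snapshot("scene");w=snapshot("wrist")
cv2.imwrite("pics/k.png",cv2.cvtColor(np.hstack([cv2.resize(a["color"][60:252,200:456],(400,300)),cv2.resize(w["color"],(400,300))]),cv2.COLOR_RGB2BGR))
pts(a,["scuttle_lip","scuttle_mid"]);pts(w,["scuttle_lip","scuttle_mid"])
E
```

```text
[564.18838607 359.37092254 128.15502484] [-1.79997701e+02 -2.62004397e-02  1.02132156e+02] 26.5833 [-0.1840169   0.16263261 -3.5010825 ] [0.09887561 0.02938894 0.04872534] 67.46880412123842 4.774260967969894
scuttle_lip [545. 447.  73.] 0.84
scuttle_mid [567. 367.  99.] 0.85
scuttle_lip [545. 446.  77.] 0.96
scuttle_mid [562. 368. 103.] 0.57
```

View pics/k.png

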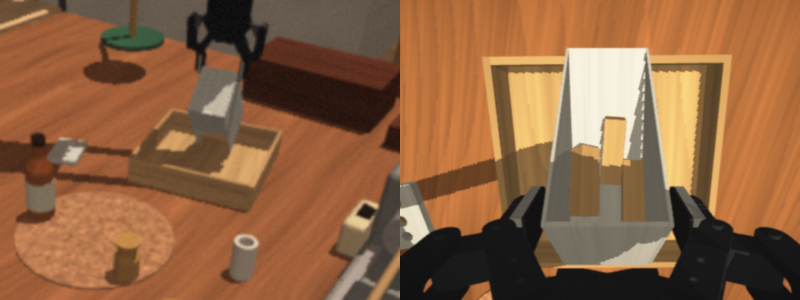

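Request:
{"method": "play_rows", "body": {
  "increments": [
    [0.586,[-6,0,-2],0],
    [0.586,[-10,0,-2],0],
    [0.586,[-14,0,0],0],
    [0.586,[-16,0,0],0],
    [0.586,[-16,0,0],0],
    [0.586,[-16,0,0],0],
    [0.586,[-14,0,0],0],
    [0.586,[-12,0,0],0],
    [0.586,[-8,0,4],0],
    [0.586,[-4,0,4],0],
    [0.586,[0,0,2],0],
    [0.586,[0,0,0],0]
  ]
}}

```text
time: 27.88
tool_pos: [588.6, 243.4, 120.9]
tcp_rot: [-179.9, -0.0, 102.0]
ft_force: [-0.1, -0.7, -4.1]
finger_gap: 67.5
grip_force: 6.6
```

```bash
python3 - <<'E'
from h import *
s=sense();print(s["tool_pos"],s["tcp_rot"],s["time"],s["ft_force"],s["wrist_torque"],s["finger_gap"],s["grip_force"])
a=snapshot("scene");save(a,"l.png");pts(a,["scuttle_lip","scuttle_mid"])
E
```

```text
[588.55648336 243.39936878 120.92494346] [-1.79895421e+02 -1.36924212e-02  1.02026087e+02] 27.8833 [-0.12943728 -0.72739177 -4.09483898] [-0.0549259   0.02333232  0.01529149] 67.5202272439352 6.6403960436582565
scuttle_lip [568. 338.  68.] 0.78
scuttle_mid [589. 253.  95.] 0.73
```

Request:
{"method": "play_rows", "body": {
  "increments": [
    [0.586,[0,0,2],0],
    [0.586,[0,0,2],0],
    [0.586,[6,0,0],0],
    [0.586,[8,0,-1],0],
    [0.586,[8,0,0],0],
    [0.586,[8,0,0],0],
    [0.586,[8,0,1],0],
    [0.586,[8,0,1],0],
    [0.586,[8,0,2],0],
    [0.586,[0,0,0],0]
  ]
}}

```text
time: 28.87
tool_pos: [578.2, 299.0, 116.4]
tcp_rot: [179.9, -0.1, 102.1]
ft_force: [-0.4, 1.5, 6.7]
finger_gap: 68.0
grip_force: 7.8
```

```bash
python3 - <<'E'
from h import *
s=sense();print(s["tool_pos"],s["tcp_rot"],s["time"],s["ft_force"],s["wrist_torque"],s["finger_gap"],s["grip_force"])
a=snapshot("scene");save(a,"m.png");pts(a,["scuttle_lip","scuttle_mid"])
b=snapshot("wrist");pts(b,["scuttle_lip","scuttle_mid"])
E
```

```text
[578.20873123 299.0466536  116.43435047] [ 1.79858107e+02 -9.25880414e-02  1.02125255e+02] 28.8667 [-0.4399062   1.51226626  6.73612467] [0.0909187  0.13059802 0.01406688] 68.00422621093857 7.779056131839752
scuttle_lip [568. 354.  37.] 0.76
scuttle_mid [586. 282.  89.] 0.75
scuttle_mid [584. 282.  91.] 0.79
```

Request:
{"method": "play_rows", "body": {
  "increments": [
    [0.586,[8,0,0],0],
    [0.586,[8,0,1],0],
    [0.586,[8,0,2],0],
    [0.586,[8,0,3],0],
    [0.586,[8,0,3],0],
    [0.586,[7,0,3],0],
    [0.586,[7,0,3],0],
    [0.586,[0,0,0],0],
    [0.586,[0,0,0],0]
  ]
}}

```text
time: 29.92
tool_pos: [566.3, 349.5, 99.7]
tcp_rot: [-180.0, 0.0, 102.1]
ft_force: [-0.2, 1.1, 0.2]
finger_gap: 68.0
grip_force: 7.2
```

```bash
python3 - <<'E'
from h import *
s=sense();print(s["tool_pos"],s["tcp_rot"],s["time"],s["ft_force"],s["wrist_torque"],s["finger_gap"],s["grip_force"])
a=snapshot("scene");b=snapshot("wrist")
cv2.imwrite("pics/n.png",cv2.cvtColor(np.hstack([cv2.resize(a["color"][60:252,200:456],(400,300)),cv2.resize(b["color"],(400,300))]),cv2.COLOR_RGB2BGR))
pts(a,["scuttle_lip","scuttle_mid"]);pts(b,["scuttle_lip","scuttle_mid"]);pts(b,["blank_a_mid"],k=4);pts(a,["blank_a_mid"],k=4)
E
```

```text
[566.31053667 349.47224392  99.70943494] [-1.79953345e+02  2.60124138e-03  1.02078379e+02] 29.9167 [-0.21293607  1.08565163  0.24351634] [ 0.19168161  0.17841991 -0.01310654] 67.9946976052353 7.206766605377197
scuttle_lip [564. 358.   8.] 0.83
scuttle_mid [581. 310.  81.] 0.77
scuttle_lip [566. 358.  15.] 0.81
scuttle_mid [580. 309.  85.] 0.8
blank_a_mid [582. 370.  26.] 0.62
```

Request:
{"method": "play_rows", "body": {
  "increments": [
    [-1,[0,0,0],0],
    [-1,[0,0,0],0],
    [-1,[0,0,0],0],
    [-1,[0,0,0],0],
    [-1,[-4,0,-8],0],
    [-1,[-8,0,-12],0],
    [-1,[-8,0,-14],0],
    [-1,[-8,0,-14],0],
    [-1,[-4,0,-12],0],
    [-1,[0,0,-8],0],
    [-1,[0,0,0],0]
  ],
  "force": 100
}}

```text
time: 31.23
tool_pos: [575.3, 317.9, 172.1]
tcp_rot: [179.7, -0.1, 102.0]
ft_force: [-0.7, 0.9, -2.5]
finger_gap: 64.9
grip_force: 111.1
```

```bash
python3 - <<'E'
from h import *
s=sense();print(s["tool_pos"],s["tcp_rot"],s["time"],s["ft_force"],s["wrist_torque"],s["finger_gap"],s["grip_force"])
a=snapshot("scene");b=snapshot("wrist");c=snapshot("top")
cv2.imwrite("pics/o.png",cv2.cvtColor(np.vstack([np.hstack([cv2.resize(a["color"][60:252,200:456],(400,300)),cv2.resize(b["color"],(400,300))]),np.hstack([cv2.resize(c["color"][120:270,80:280],(400,300)),cv2.resize(cv2.imread("pics/n.png")[:,:400,::-1],(400,300))])]),cv2.COLOR_RGB2BGR))
for x in(a,b,c): pts(x,["scuttle_lip","scuttle_mid"]);pts(x,["blank_a_mid"],k=4)
E
```

```text
[575.34373114 317.87654979 172.13713369] [ 1.79702309e+02 -7.16469652e-02  1.01972998e+02] 31.2333 [-0.73443359  0.88901178 -2.45475214] [0.17508503 0.00391499 0.03310563] 64.94758517126981 111.08147263526917
scuttle_lip [573. 330.  81.] 0.73
scuttle_mid [587. 283. 156.] 0.65
blank_a_mid [589. 369.   7.] 0.53
scuttle_lip [573. 329.  84.] 0.63
scuttle_mid [583. 277. 154.] 0.96
blank_a_mid [585. 365.  15.] 0.83
scuttle_lip [571. 327.  82.] 0.61
scuttle_mid [583. 281. 150.] 0.63
blank_a_mid [583. 280. 148.] 0.43
```

View pics/o.png

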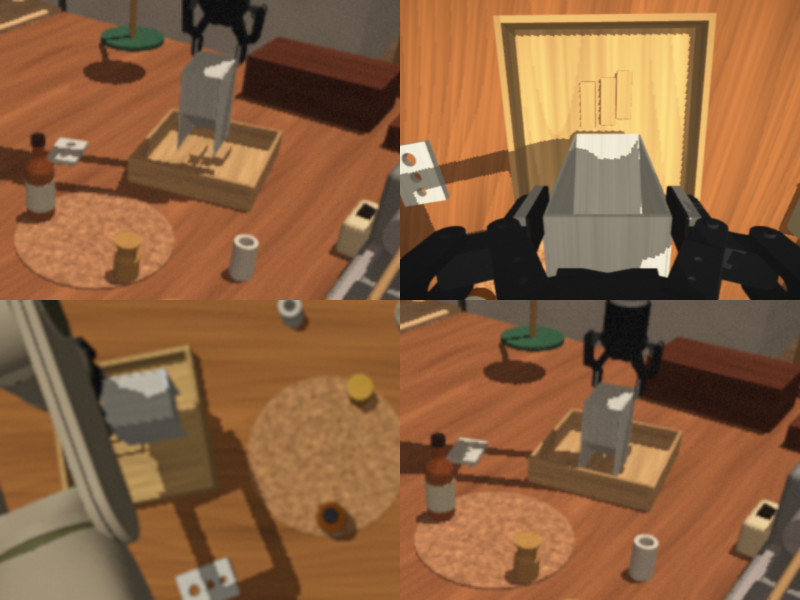

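```bash
python3 - <<'E'
from plan import *
plan([575.3,318.2,172],102,[([543,168,150],90,13),([543,168,104],90,6)],g=-1)
E
```

```text
[[-1,[-7,-3,1],0.01],[-1,[-8,-4,1],0.013],[-1,[-11,-4,2],0.015],[-1,[-12,-5,2],0.018],[-1,[-13,-5,2],0.019],[-1,[-13,-5,2],0.02],[-1,[-14,-5,2],0.02],[-1,[-14,-4,2],0.02],[-1,[-14,-4,2],0.019],[-1,[-12,-3,2],0.017],[-1,[-11,-3,2],0.016],[-1,[-9,-2,1],0.013]]
[[-1,[-7,-2,1],0.009],[-1,[0,0,8],0.0],[-1,[0,0,7],0.0],[-1,[0,0,8],0.0],[-1,[0,0,8],0.0],[-1,[0,0,7],0.0],[-1,[0,0,8],0.0]]
[542.9 168.3 104. ] 90.03
```

Request:
{"method": "play_rows", "body": {
  "increments": [
    [-1,[-7,-3,-1],0.01],
    [-1,[-8,-4,-1],0.013],
    [-1,[-11,-4,0],0.015],
    [-1,[-12,-5,0],0.018],
    [-1,[-13,-5,0],0.019],
    [-1,[-13,-5,0],0.02],
    [-1,[-14,-5,0],0.02],
    [-1,[-14,-4,0],0.02],
    [-1,[-14,-4,0],0.019],
    [-1,[-12,-3,0],0.017],
    [-1,[-11,-3,2],0.016],
    [-1,[-9,-2,4],0.013]
  ]
}}

```text
time: 32.83
tool_pos: [543.3, 173.5, 164.7]
tcp_rot: [179.9, -0.0, 90.5]
ft_force: [-0.6, 1.0, -3.4]
finger_gap: 65.0
grip_force: 111.2
```

Request:
{"method": "play_rows", "body": {
  "increments": [
    [-1,[-7,-2,8],0.009],
    [-1,[0,0,12],0],
    [-1,[0,0,12],0],
    [-1,[0,0,12],0],
    [-1,[0,0,10],0],
    [-1,[0,0,6],0],
    [-1,[0,0,3],0],
    [-1,[0,0,0],0],
    [-1,[0,0,0],0]
  ]
}}

```text
time: 33.58
tool_pos: [541.4, 168.0, 101.4]
tcp_rot: [180.0, -0.0, 90.1]
ft_force: [-0.2, -0.7, -3.6]
finger_gap: 65.0
grip_force: 111.3
```

```bash
python3 - <<'E'
from h import *
s=sense();print(s["tool_pos"],s["tcp_rot"],s["time"],s["ft_force"],s["wrist_torque"],s["finger_gap"],s["grip_force"])
a=snapshot("scene");b=snapshot("wrist")
for x in(a,b): pts(x,["scuttle_lip","scuttle_mid"])
pts(a,["blank_a_mid"],k=3)
E
```

```text
[541.40441644 168.0381277  101.40796757] [ 1.79982731e+02 -1.98737697e-03  9.00734382e+01] 33.5833 [-0.23927424 -0.7006862  -3.60974639] [ 0.13816963 -0.0109852   0.0004713 ] 64.97237455106718 111.30889177322388
scuttle_lip [541. 181.  15.] 0.73
scuttle_mid [545. 127.  85.] 0.63
scuttle_lip [541. 177.  14.] 0.67
scuttle_mid [541. 127.  84.] 0.74
blank_a_mid [645. -33.  29.] 0.7
blank_a_mid [589. 367.  12.] 0.55
```

Request:
{"method": "play_rows", "body": {
  "increments": [
    [-1,[0,0,2],0],
    [-1,[0,0,2],0],
    [-1,[0,0,0],0],
    [0.8,[0,0,0],0],
    [0.9,[0,0,0],0],
    [1,[0,0,0],0],
    [1,[-6,0,-4],0],
    [1,[-10,0,-4],0],
    [1,[-12,0,-4],0],
    [1,[-8,0,-2],0],
    [1,[0,0,0],0],
    [1,[0,0,0],0]
  ],
  "force": 20
}}

```text
time: 34.93
tool_pos: [541.6, 130.9, 111.6]
tcp_rot: [180.0, -0.0, 90.0]
ft_force: [-1.0, -0.8, -0.3]
finger_gap: 85.7
grip_force: 0.0
```

```bash
python3 - <<'E'
from h import *
s=sense();print(s["tool_pos"],s["tcp_rot"],s["time"],s["ft_force"],s["finger_gap"],s["grip_force"])
a=snapshot("scene");b=snapshot("wrist");save(b,"p.png")
for x in(a,b): pts(x,["scuttle_lip","scuttle_mid"])
E
```

```text
[541.55664835 130.88733214 111.59700284] [ 1.79958051e+02 -1.18344865e-02  8.99549947e+01] 34.9333 [-0.95036361 -0.79888587 -0.27249802] 85.65971536886077 0.0
scuttle_lip [545. 182.   2.] 0.57
scuttle_mid [546. 136.  79.] 0.98
scuttle_lip [543. 181.   5.] 0.81
```

Request:
{"method": "play_rows", "body": {
  "increments": [
    [1,[7,0,0],0],
    [1,[7,0,0],0],
    [1,[0,1,0],0],
    [-1,[0,0,0],0],
    [-1,[0,0,0],0],
    [-1,[0,0,0],0],
    [-1,[0,0,0],0],
    [0.5,[0,0,0],0],
    [0.57,[0,0,0],0],
    [0.585,[0,0,0],0],
    [0.585,[0,0,0],0]
  ],
  "force": 20
}}

```text
time: 36.15
tool_pos: [541.8, 145.5, 110.6]
tcp_rot: [-179.9, 0.0, 90.0]
ft_force: [0.2, -0.3, -0.3]
finger_gap: 67.5
grip_force: 0.0
```

```bash
python3 - <<'E'
from h import *
s=sense();print(s["tool_pos"],s["tcp_rot"],s["time"],s["ft_force"],s["finger_gap"],s["grip_force"])
a=snapshot("scene")
for x in(a,): pts(x,["scuttle_lip","scuttle_mid"])
R=146;p=np.array([R*np.sin(np.radians(21.7)),R*np.cos(np.radians(21.7))]);o=[]
for f in np.linspace(21.7,-68.3,25)[1:]:
    q=R*np.array([np.sin(np.radians(f)),np.cos(np.radians(f))]);d=np.round(q-p);p=p+d;o.append([0.585,[int(d[0]),0,-int(d[1])],0])
print(o)
E
```

```text
[541.81638316 145.52197245 110.59214217] [-1.79946566e+02  1.83811415e-02  9.00441396e+01] 36.15 [ 0.16936319 -0.29685652 -0.28778018] 67.53573281475765 0.0
scuttle_lip [543. 182.   2.] 0.94
scuttle_mid [547. 136.  77.] 0.6
[[0.585, [-9, 0, -3], 0], [0.585, [-9, 0, -3], 0], [0.585, [-10, 0, -2], 0], [0.585, [-9, 0, -1], 0], [0.585, [-9, 0, -1], 0], [0.585, [-10, 0, 0], 0], [0.585, [-10, 0, 0], 0], [0.585, [-9, 0, 1], 0], [0.585, [-9, 0, 2], 0], [0.585, [-10, 0, 2], 0], [0.585, [-9, 0, 3], 0], [0.585, [-9, 0, 4], 0], [0.585, [-8, 0, 4], 0], [0.585, [-9, 0, 4], 0], [0.585, [-8, 0, 5], 0], [0.585, [-7, 0, 6], 0], [0.585, [-8, 0, 6], 0], [0.585, [-7, 0, 7], 0], [0.585, [-6, 0, 7], 0], [0.585, [-6, 0, 7], 0], [0.585, [-5, 0, 8], 0], [0.585, [-5, 0, 8], 0], [0.585, [-5, 0, 9], 0], [0.585, [-4, 0, 9], 0]]
```

Request:
{"method": "play_rows", "body": {
  "increments": [
    [0.58,[0,0,0],0],
    [0.58,[0,0,0],0]
  ]
}}

```text
time: 36.47
tool_pos: [542.1, 145.7, 110.9]
tcp_rot: [-180.0, 0.0, 90.0]
ft_force: [0.2, -0.2, -0.6]
finger_gap: 67.4
grip_force: 0.0
```

Request:
{"method": "play_rows", "body": {
  "increments": [
    [0.576,[0,0,0],0],
    [0.576,[0,0,0],0]
  ]
}}

```text
time: 36.63
tool_pos: [542.2, 145.8, 111.1]
tcp_rot: [-180.0, 0.0, 90.1]
ft_force: [0.1, 0.2, 0.4]
finger_gap: 67.2
grip_force: 0.0
```

Request:
{"method": "play_rows", "body": {
  "increments": [
    [0.54,[0,0,0],0],
    [0.5,[0,0,0],0],
    [0.5,[0,0,0],0]
  ],
  "force": 20
}}

```text
time: 36.88
tool_pos: [542.2, 145.8, 111.2]
tcp_rot: [180.0, -0.0, 90.1]
ft_force: [-0.4, 1.0, 0.4]
finger_gap: 63.9
grip_force: 0.0
```

```bash
cat >> h.py <<'E'
def iou(s,mid,yaw,th,m):
    a,t=np.radians(yaw),np.radians(th)
    ux=np.array([np.cos(a)*np.cos(t),np.sin(a)*np.cos(t),-np.sin(t)]);uz=np.array([np.cos(a)*np.sin(t),np.sin(a)*np.sin(t),np.cos(t)]);uy=np.cross(uz,ux)
    C=np.array([mid+ux*i*75+uy*j*34+uz*k*45 for i in(-1,1) for j in(-1,1) for k in(-1,1)])
    M=np.linalg.inv(s["world_from_camera"]);q=(M[:3,:3]@C.T+M[:3,3:]);q=s["intrinsics"]@q;q=(q[:2]/q[2]).T
    p=np.zeros(m.shape,np.uint8);cv2.fillConvexPoly(p,cv2.convexHull(q.astype(np.int32)),1)
    return round((p&m).sum()/(p|m).sum(),2)
E
python3 - <<'E'
from h import *
s=sense();print(s["tool_pos"],s["time"],s["finger_gap"],s["grip_force"])
for n in("scene","top","wrist"):
    a=snapshot(n);save(a,"q_%s.png"%n)
    pts(a,["scuttle_lip","scuttle_mid"])
    for r in regions_of("scuttle_mid",a)[:2]:
        m=r["mask"].astype(np.uint8);print(n,r["p"],m.sum(),cv2.boundingRect(m))
        for mid in((545,135,79),(545,135,49)):
            print(mid,[(th,iou(a,np.array(mid,float),90,th,m)) for th in(0,60,75,90,105,120,180)])
E
```

```text
[542.23842741 145.81822608 111.24350088] 36.8833 63.93042445449274 0.0
scuttle_lip [541. 182.   4.] 0.81
scuttle_mid [546. 132.  75.] 0.8
scene 0.88 2215 (266, 132, 44, 69)
(545, 135, 79) [(0, np.float64(0.63)), (60, np.float64(0.77)), (75, np.float64(0.82)), (90, np.float64(0.86)), (105, np.float64(0.81)), (120, np.float64(0.76)), (180, np.float64(0.63))]
(545, 135, 49) [(0, np.float64(0.52)), (60, np.float64(0.61)), (75, np.float64(0.64)), (90, np.float64(0.66)), (105, np.float64(0.63)), (120, np.float64(0.59)), (180, np.float64(0.52))]
scuttle_lip [543.  21.   8.] 0.44
scuttle_mid [545. 134.  77.] 0.82
top 0.73 313 (208, 178, 14, 30)
(545, 135, 79) [(0, np.float64(0.2)), (60, np.float64(0.21)), (75, np.float64(0.26)), (90, np.float64(0.27)), (105, np.float64(0.22)), (120, np.float64(0.2)), (180, np.float64(0.2))]
(545, 135, 49) [(0, np.float64(0.2)), (60, np.float64(0.24)), (75, np.float64(0.3)), (90, np.float64(0.3)), (105, np.float64(0.23)), (120, np.float64(0.2)), (180, np.float64(0.2))]
top 0.34 4042 (213, 160, 72, 78)
(545, 135, 79) [(0, np.float64(0.05)), (60, np.float64(0.04)), (75, np.float64(0.01)), (90, np.float64(0.0)), (105, np.float64(0.03)), (120, np.float64(0.04)), (180, np.float64(0.05))]
(545, 135, 49) [(0, np.float64(0.05)), (60, np.float64(0.04)), (75, np.float64(0.02)), (90, np.float64(0.01)), (105, np.float64(0.03)), (120, np.float64(0.05)), (180, np.float64(0.05))]
scuttle_lip [541. 179.   7.] 0.85
wrist 0.81 29548 (186, 139, 161, 214)
(545, 135, 79) [(0, np.float64(0.66)), (60, np.float64(0.74)), (75, np.float64(0.79)), (90, np.float64(0.9)), (105, np.float64(0.85)), (120, np.float64(0.59)), (180, np.float64(0.66))]
(545, 135, 49) [(0, np.float64(0.6)), (60, np.float64(0.67)), (75, np.float64(0.73)), (90, np.float64(0.75)), (105, np.float64(0.62)), (120, np.float64(0.47)), (180, np.float64(0.6))]
```

Request:
{"method": "play_rows", "body": {
  "increments": [
    [1,[0,0,0],0],
    [1,[0,0,0],0],
    [1,[0,0,0],0],
    [1,[8,1,0],0],
    [1,[9,1,4],0],
    [1,[0,0,8],0],
    [1,[0,0,8],0],
    [1,[0,0,0],0],
    [-1,[0,0,0],0],
    [-1,[0,0,0],0],
    [-1,[0,0,0],0],
    [-1,[0,0,0],0]
  ],
  "force": 20
}}

```text
time: 38.48
tool_pos: [544.0, 162.7, 91.0]
tcp_rot: [-180.0, 0.0, 90.0]
ft_force: [-0.4, -0.6, -3.2]
finger_gap: 67.4
grip_force: 23.4
```

```bash
python3 - <<'E'
from h import *
s=sense();print(s["tool_pos"],s["time"],s["finger_gap"],s["grip_force"],s["ft_force"])
for n in("scene","wrist"):
    a=snapshot(n); pts(a,["scuttle_lip","scuttle_mid"])
E
```

```text
[544.04200583 162.65009764  91.01686879] 38.4833 67.4406768022614 23.418973088264465 [-0.37786889 -0.63699268 -3.17630255]
scuttle_lip [541. 185.   7.] 0.6
scuttle_mid [546. 136.  80.] 0.74
scuttle_lip [542. 180.   5.] 0.88
```

```bash
python3 - <<'E'
import numpy as np
R=152;f0=28.2;P=lambda f:R*np.array([np.sin(np.radians(f)),np.cos(np.radians(f))])
p=P(f0);o=[]
for f in np.linspace(f0,f0-90,25)[1:]:
    d=np.round(P(f)-p);p=p+d;o.append([int(d[0]),-int(d[1])])
print(o)
E
```

```text
[[-9, -4], [-9, -4], [-10, -3], [-9, -3], [-10, -2], [-10, -1], [-10, -1], [-10, 0], [-10, 1], [-9, 1], [-10, 2], [-10, 2], [-9, 4], [-9, 3], [-9, 5], [-9, 5], [-8, 5], [-8, 6], [-8, 7], [-7, 7], [-6, 7], [-6, 8], [-6, 9], [-5, 8]]
```

Request:
{"method": "play_rows", "body": {
  "increments": [
    [0.5,[0,0,0],0],
    [0.57,[0,0,0],0],
    [0.582,[0,0,0],0],
    [0.586,[0,0,0],0]
  ]
}}

```text
time: 39.12
tool_pos: [544.2, 162.8, 91.2]
tcp_rot: [180.0, -0.0, 90.1]
ft_force: [0.5, 0.5, -3.9]
finger_gap: 67.6
grip_force: 23.4
```

Request:
{"method": "play_rows", "body": {
  "increments": [
    [0.588,[0,0,0],0],
    [0.588,[0,0,0],0]
  ]
}}

```text
time: 39.28
tool_pos: [544.2, 162.8, 91.2]
tcp_rot: [180.0, -0.0, 90.1]
ft_force: [-0.3, 0.3, -1.8]
finger_gap: 67.6
grip_force: 9.0
```

Request:
{"method": "play_rows", "body": {
  "increments": [
    [0.59,[0,0,0],0],
    [0.59,[0,0,0],0]
  ]
}}

```text
time: 39.45
tool_pos: [544.3, 162.8, 91.3]
tcp_rot: [180.0, 0.0, 90.1]
ft_force: [-0.7, 0.1, -2.7]
finger_gap: 67.7
grip_force: 5.1
```

Request:
{"method": "play_rows", "body": {
  "increments": [
    [0.589,[0,0,3],0],
    [0.589,[-9,0,-3],0],
    [0.589,[-9,0,-3],0],
    [0.589,[-10,0,-3],0],
    [0.589,[-9,0,-3],0],
    [0.589,[-10,0,-2],0],
    [0.589,[-10,0,-1],0],
    [0.589,[-10,0,-1],0],
    [0.589,[0,0,0],0]
  ]
}}

```text
time: 40.2
tool_pos: [544.4, 93.4, 104.3]
tcp_rot: [180.0, 0.1, 90.0]
ft_force: [-0.6, 0.1, 1.0]
finger_gap: 68.0
grip_force: 5.6
```

```bash
python3 - <<'E'
from h import *
s=sense();print(s["tool_pos"],s["time"],s["finger_gap"],s["grip_force"],s["ft_force"],s["wrist_torque"])
for n in("scene","wrist"):
    a=snapshot(n); pts(a,["scuttle_lip","scuttle_mid"])
    for r in regions_of("scuttle_mid",a)[:1]:
        m=r["mask"].astype(np.uint8)
        from scipy.optimize import minimize
        best=max((iou(a,np.array([544.,y,z]),90,th,m),y,z,th) for y in range(70,146,5) for z in range(65,111,5) for th in range(40,96,5));print(best)
E
```

```text
[544.36090556  93.41572756 104.25076902] 40.2 67.95029357275621 5.586359649896622 [-0.59066857  0.06026919  1.01490562] [-0.07168326  0.12785399  0.02456504]
scuttle_mid [547.  99.  88.] 0.85
(np.float64(0.86), 105, 85, 65)
scuttle_lip [545. 170.  43.] 0.81
scuttle_mid [544. 100.  91.] 0.87
(np.float64(0.91), 105, 80, 70)
```

Request:
{"method": "play_rows", "body": {
  "increments": [
    [0.589,[-10,0,0],0],
    [0.589,[-10,0,1],0],
    [0.589,[-9,0,1],0],
    [0.589,[-10,0,2],0],
    [0.589,[-10,0,2],0],
    [0.589,[-9,0,4],0],
    [0.589,[-9,0,3],0],
    [0.589,[-9,0,5],0],
    [0.589,[-9,0,5],0],
    [0.589,[0,0,0],0]
  ]
}}

```text
time: 41.43
tool_pos: [544.0, 8.4, 80.0]
tcp_rot: [-180.0, 0.1, 90.0]
ft_force: [-0.9, -2.4, 2.7]
finger_gap: 67.6
grip_force: 7.0
```

```bash
python3 - <<'E'
from h import *
s=sense();print(s["tool_pos"],s["time"],s["finger_gap"],s["grip_force"],s["ft_force"],s["wrist_torque"])
for n in("scene","wrist"):
    a=snapshot(n); pts(a,["scuttle_lip","scuttle_mid"])
E
```

```text
[543.98575993   8.39164284  80.03206763] 41.4333 67.60181681968417 7.007469087839127 [-0.85232822 -2.44950983  2.74620911] [-0.48452463  0.1008769  -0.03738921]
scuttle_lip [545. 139.  78.] 0.97
scuttle_mid [551.  55.  80.] 0.67
scuttle_mid [544.  52.  82.] 0.69
```

Request:
{"method": "play_rows", "body": {
  "increments": [
    [0.589,[-8,0,5],0],
    [0.589,[-8,0,6],0],
    [0.589,[-8,0,7],0],
    [0.589,[-7,0,7],0],
    [0.589,[-6,0,7],0],
    [0.589,[-6,0,8],0],
    [0.589,[-5,0,7],0],
    [0.589,[0,0,0],0]
  ]
}}

```text
time: 42.4
tool_pos: [542.6, -37.9, 31.6]
tcp_rot: [-179.8, -0.0, 90.0]
ft_force: [-0.4, -1.0, -1.9]
finger_gap: 67.9
grip_force: 9.0
```

```bash
python3 - <<'E'
from h import *
s=sense();print(s["tool_pos"],s["time"],s["finger_gap"],s["grip_force"],s["ft_force"],s["wrist_torque"])
for n in("scene","wrist"):
    a=snapshot(n); pts(a,["scuttle_lip","scuttle_mid"])
E
```

```text
[542.60764007 -37.89919349  31.63124532] 42.4 67.94210450977127 9.044188410043716 [-0.42131308 -0.95006801 -1.93345456] [-0.20302712 -0.04407684 -0.08419615]
scuttle_lip [543. 107.  92.] 0.78
scuttle_mid [548.  28.  55.] 0.8
scuttle_mid [546.  27.  57.] 0.97
```

Request:
{"method": "play_rows", "body": {
  "increments": [
    [0.65,[0,0,0],0],
    [0.8,[0,0,0],0],
    [1,[0,0,0],0],
    [1,[0,0,0],0],
    [1,[0,0,-10],0],
    [1,[0,0,-20],0],
    [1,[0,0,-30],0],
    [1,[0,0,-30],0],
    [1,[0,0,-20],0],
    [1,[0,0,-10],0],
    [1,[0,0,0],0],
    [1,[0,0,0],0]
  ]
}}

```text
time: 43.7
tool_pos: [544.5, -37.2, 154.2]
tcp_rot: [180.0, 0.0, 90.1]
ft_force: [-0.9, 0.7, -0.8]
finger_gap: 85.3
grip_force: 0.0
```

```bash
python3 - <<'E'
from h import *
s=sense();print(s["tool_pos"],s["time"],s["finger_gap"],s["grip_force"],s["ft_force"],s["wrist_torque"])
for n in("scene","wrist","top"):
    a=snapshot(n); pts(a,["scuttle_lip","scuttle_mid","mat_top","bottle_mid","collet_mid"]); pts(a,["blank_a_mid"],k=4)
    for r in regions_of("scuttle_mid",a)[:1]:
        m=r["mask"].astype(np.uint8)
        print(max((iou(a,np.array([544.,y,z]),yw,th,m),y,z,th,yw) for y in range(5,36,5) for z in range(46,60,3) for th in (-8,-4,0,4,8) for yw in(86,90,94)))
E
```

```text
[544.50127163 -37.20035515 154.19655541] 43.7 85.30669217922176 0.0 [-0.89737805  0.74135365 -0.78143697] [ 0.01764778 -0.03336124  0.01499889]
scuttle_lip [544.  98.  90.] 0.81
mat_top [ 776. -118.   36.] 0.71
bottle_mid [441.  10.  77.] 0.56
collet_mid [646. -30.  33.] 0.79
blank_a_mid [589. 365.  12.] 0.46
(np.float64(0.95), 25, 46, 4, 94)
scuttle_mid [543.  23.  49.] 0.74
mat_top [547.  18.   5.] 0.96
bottle_mid [439.   8.  78.] 0.74
collet_mid [643. -29.  41.] 0.92
(np.float64(0.95), 20, 52, 8, 90)
scuttle_lip [542.  93.  97.] 0.96
scuttle_mid [544.  23.  46.] 0.62
bottle_mid [432.   7.  82.] 0.8
blank_a_mid [584. 364.  19.] 0.41
(np.float64(0.44), 35, 46, 0, 86)
```

```bash
python3 -c "
from bench import *
print(hand_in())"
```

```text
the job is handed in; nothing more can be done
None
```

The job is handed in. The last check, at about 44 s of the 69 s allowed, put the empty scuttle upright about 3 mm from the mat's centre, with the hand clear and the bottle and collet unmoved. All three blanks were seen lying in the tray right after the pour; I did not recheck the other bystanders, and `hand_in()` gave no verdict.

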